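# Hold a spread retaining ring at its spindle groove

### The arm

A 6-joint arm with a two-finger parallel gripper is mounted at the origin on a cart in front of the work surface, level with it; the furniture and walls round the work are solid. World frame = base frame: x ahead of the robot, y to its left, z up, the work surface at z = 0. Lengths are in m, angles in degrees, forces in N, time in s.
With the tool pointing down it reaches from about 0.4 to 0.825 m from the base axis. Payload 7 kg.
Tool frame: the origin (TCP) lies at the very end of the fingers, on their centre line; the grasp point (between the pads) lies 19 mm behind it (ctrl.grasp_offset is the distance from the TCP to the grasp point, in m); z points along the fingers, y is the line along which they close (so a half turn about z gives the same grasp; the last joint's range is limited). The gripper opens to 88 mm and grips with 3 to 60 N. Pads are 19 mm wide; open, the fingers measure 130 mm over their backs; the gripper's body (78 mm by 193 mm) begins 47 mm behind the grasp point.
Start: joints at [85.548, 20.546, 0.682, 0, -70.136, -16.507], TCP at [0.241, 0.63, 0.188] pointing down, gripper open.
Joint ranges: [-176.03, 176.03], [-82.01, 121.73], [-58.28, 71.71], [-173.87, 95.51], [-174.79, -0.11], [-173.66, 173.66]. Speed limits (degrees/s): [136.94, 136.94, 172.46, 180, 180, 180].

### API

Orientations are given as [roll, pitch, yaw] about the fixed x, y, z axes, in that order (R = Rz(yaw) Ry(pitch) Rx(roll)).
In Python, from plant import ctrl gives the robot as it stands. The module is installed in compiled form; this text tells all that it offers.
- The arm moves only by the tool jog_arm, never from a script. Its argument "plan" is a list that holds one entry, the list of rows, each a list of 7 numbers: the opening, from 0 (shut) to 1 (fully open), then the shift along the tool's x, y, z in m, then the turn, a rotation vector about the tool's x, y, z in degrees. A call has 1 to 20 rows; each row is the pose to reach, as a shift and turn from the pose commanded when the call began, along the tool's axes at that moment; what a row does not reach only later rows make up. A row lasts 1/8 s, in which the tool goes at most 62.5 mm and 10.7 degrees, less where a joint would pass 70% of its speed; a pose out of reach is approached as far as the arm can. A call with a gripper value outside its range is refused whole. The fingers move at their own pace and stop on an object; the grip force is fixed at half the most. Time passes only in rows, so rows that repeat a pose let the fingers close. It gives the time, the measured TCP pose, the force, the opening and the grip force at its end, in the units of the state.
- ctrl.get_obs(): the state, without advancing time (a new reading comes with each control period).
- ctrl.snapshot(name): name is "scene" or "top" or "wrist"; returns a dict with "image" (400x640x3 uint8, red, green, blue), "vertical_fov" (degrees; the focal length in pixels is half the picture's height over the tangent of half this angle, whatever the lens; pixels are square), "cx", "cy" (the principal point, pixels), "R" (3x3) and "t" (3): a world point X has camera coordinates R X + t; the wrist camera has in their place "T_tool_cam" (4x4, takes a point from camera to tool coordinates, whose origin is the TCP and whose axes are the flange's). Camera axes: x right, y down, z forward; pixel columns grow to the right and rows downward; lengths in m; the calibration is good to about 2 mm. The wrist camera is an equidistant fisheye: a pixel r from the principal point sees the ray r / f radians off the axis. A picture is of the moment at which its call begins: read the wrist's pose just before it. There is no depth.
- ctrl.close_job(): hands the job in; it is judged then, once.
The state is a dict: "clock": time; "joint_pos": joint angles; "qvel": joint speeds; "tau": joint torques, N m; "tool_pos": TCP position; "orientation": TCP orientation; "force": force on the tool from outside, world axes, zero at the start; "moment": the same for the moment, N m; "opening": finger opening in m; "gripper_force": force on a finger pad.
Only numpy, scipy, OpenCV 4.12 (cv2) and the standard library are available. Lean on these libraries where they do the work, as an engineer would, in place of code of your own. Each camera call takes 0.05 s, during which the arm holds its last target. There are 200 camera calls.

### The job

Lift the loose lid off the small drive unit by its knob and lay it flat, knob up, on the worktop beside the unit. Then take the ring pliers by their handles, slide them out of the fork of their stand, squeeze them fully so that the retaining ring on their pins is spread, and lower the ring over the spindle to the level of its groove. Finish while still holding the pliers squeezed, the ring spread, level and centred round the groove and borne by nothing but your grip; leave the other things where they stand.

Things in the scene. Friction and masses are not known exactly. Their poses are not given: they have to be found in the camera images.
- lid_knob (a point): centre of the black round knob (26 mm diameter, 20 mm high) of the loose aluminium lid, 28 mm above the lid's underside. Lid: disc of 114 mm diameter, about 0.2 kg, with a 90 mm wide, 4 mm high boss underneath inside the mouth of the unit's pan; lift straight up. Lying flat on the worktop, the knob centre is 28 mm up. z is the lid's axis
- drive_unit: fixed drive unit: grey square foot plate 126 x 126 x 12 mm under a round aluminium pan, 108 mm outside and 100 mm inside diameter, open on top with its rim 72 mm above the worktop (three small rest pads on it, 1.5 mm higher, carry the lid); a vertical steel spindle stands in its middle. Origin: centre of its underside, on the worktop. Round x 0.47, y -0.08 the worktop is always free for the lid
- groove (a point): the spindle's axis at mid-height of its groove (12 mm high, 35 mm diameter), 42.5 mm above the worktop. The spindle head above it is 40.5 mm wide and ends 23.5 mm higher, bevelled to 33 mm over its last 5 mm, 6 mm below the pan's rim; a 52 mm wide hub ends 10.5 mm below mid-groove. z is the spindle's axis, up
- stand: fixed stand: grey foot 120 x 80 x 10 mm, aluminium post at its +x end and on it a fork of two level prongs along its -x that carry the pliers' pivot bar, 101 mm up. The prong ends have 3 mm lips: raise the pliers 6 to 12 mm (no more, the jaws widen below), slide them 50 mm or more along the stand's -x, away from the post, then lift. Origin: on the worktop below the pivot
- handles (a point): middle between the two upright black handle grips of the pliers, 181 mm above the worktop while in the stand. Each grip is 68 mm high, 18 mm deep (x), 9 mm thick (y); squeeze them together along the pliers' y. Outside width here 54 mm relaxed, 36 mm fully squeezed, against a stop. Pliers about 0.27 kg, centre of mass near the pivot 74 mm lower; z up
- ring (a point): centre of the ring's opening when spread, at half its 3 mm thickness: 149 mm below the handles point and 5 mm from it along the pliers' -x. The ring is a level, open C on the pliers' two downward pins, its closed back to -x. Inner diameter 38 mm relaxed, too narrow for the spindle; fully spread it passes a 45 mm shaft. Ring and jaws reach 36 mm to each side (y), 32 mm to -x
- lever (a joint): squeeze of the pliers: angle of one handle, 0 relaxed, 0.115 rad fully squeezed (ring fully spread). The spring takes about 5 N on the grips to start and 12 N at the stop, and opens the handles again when released: grip with 20 N or more and keep gripping
- oil_bottle: small brown bottle, 26 mm wide, 62 mm high, bystander; origin under its centre
- timer: white bench timer, 52 x 62 x 34 mm, bystander; origin under its centre
- jar: white screw-cap jar, 46 mm wide, 70 mm high, bystander; origin under its centre
There are look-alikes about, which are no part of the job. Of the things that look like the part that bears handles, the larger one is meant.

How it is judged:
By the outcome, as a careful person would: the job done as asked, in the order asked, and still so for the second after the job is handed in, while the arm keeps its last pose, push and grip.
It also fails if it takes over 67 s, if anything falls off the work surface, if the arm or the gripper's body presses on something with over 40 N, if the wrist force passes 120 N, or if a joint passes its speed limit or range.

## Working session

There is one attempt and no reset: what is moved stays moved. The work goes in short steps, Python scripts to look and compute and a tool call to move; the robot and the scene stay as the last step left them, time stands still between calls to the robot, and variables do not carry over. Pictures are saved under pics/ and viewed, at most 10 in all, crops included, and the job is handed in when it is done.

Besides the shell and the picture viewer there is one more tool, called after "Request:" in YAML: its name, and indented under it one key for each argument. jog_arm: Moves the arm, as the interface text tells. Its arguments: {"type":"object","properties":{"plan":{"type":"array","items":{"type":"array","items":{"type":"array","items":{"type":"number"}}}}},"required":["plan"]}

```bash
mkdir -p pics; cat > h.py <<'E'
import numpy as np, cv2
from plant import ctrl
from scipy.spatial.transform import Rotation as Ro
def snap(n):
    o=ctrl.get_obs(); s=ctrl.snapshot(n); s['o']=o; s['n']=n
    im=s['image']; s['f']=im.shape[0]/2/np.tan(np.radians(s['vertical_fov'])/2)
    if n=='wrist':
        T=np.eye(4); T[:3,:3]=Ro.from_euler('xyz',o['orientation'],degrees=True).as_matrix(); T[:3,3]=o['tool_pos']
        W=T@np.array(s['T_tool_cam']); s['Rc'],s['C']=W[:3,:3],W[:3,3]
    else:
        R=np.array(s['R']); s['Rc'],s['C']=R.T,-R.T@np.array(s['t'])
    return s
def ray(s,u,v):
    a,b=u-s['cx'],v-s['cy']; f=s['f']
    if s['n']=='wrist':
        r=np.hypot(a,b)+1e-9; th=r/f; d=np.array([a/r*np.sin(th),b/r*np.sin(th),np.cos(th)])
    else: d=np.array([a/f,b/f,1]); d/=np.linalg.norm(d)
    return s['Rc']@d
def onz(s,u,v,z):
    d=ray(s,u,v); return s['C']+d*(z-s['C'][2])/d[2]
def tri(L):
    A=np.zeros((3,3));b=np.zeros(3)
    for s,u,v in L:
        d=ray(s,u,v);P=np.eye(3)-np.outer(d,d);A+=P;b+=P@s['C']
    return np.linalg.solve(A,b)
def proj(s,X):
    c=s['Rc'].T@(np.array(X)-s['C'])
    if s['n']=='wrist':
        r=np.hypot(c[0],c[1])+1e-12;k=np.arctan2(r,c[2])/r*s['f'];return s['cx']+k*c[0],s['cy']+k*c[1]
    return s['cx']+s['f']*c[0]/c[2],s['cy']+s['f']*c[1]/c[2]
def save(s,n,crop=None,k=1):
    im=s['image'][:,:,::-1]
    if crop: x0,y0,x1,y1=crop; im=im[y0:y1,x0:x1]
    cv2.imwrite('pics/'+n,cv2.resize(im,None,fx=k,fy=k,interpolation=cv2.INTER_CUBIC))
E
python3 - <<'E'
from h import *
for n in('scene','top','wrist'):
    s=snap(n); save(s,n+'0.png'); print(n,s['f'],s['cx'],s['cy'],s['C'].round(3),s['Rc'].round(2).tolist())
o=ctrl.get_obs(); print(o)
E
```

```text
scene 448.57990080243184 326.9853870771592 191.65547430392078 [ 0.144 -0.415  0.692] [[0.8, -0.37, 0.47], [-0.6, -0.48, 0.64], [-0.01, -0.79, -0.61]]
top 457.023810533363 317.38991603497453 192.57536150691104 [0.391 0.188 1.208] [[0.03, -0.98, 0.17], [-1.0, -0.03, -0.0], [0.01, -0.17, -0.99]]
wrist 309.70691628693146 315.65694422095993 201.0889880371803 [0.315 0.601 0.384] [[-0.36, -0.89, -0.27], [-0.93, 0.34, 0.1], [0.0, 0.29, -0.96]]
{'clock': 0.15, 'joint_pos': array([ 8.55464308e+01,  2.05839296e+01,  6.48346141e-01, -1.33529765e-02,
       -7.01345272e+01, -1.65080986e+01]), 'qvel': array([ 0.02763338, -0.05944132,  0.11933222,  0.10217929, -0.10880061,
       -0.0775022 ]), 'tau': array([-1.45896967e-03, -5.83275747e+01,  2.93291974e+01,  7.00125799e+00,
        8.83179309e-03, -1.18326948e-04]), 'tool_pos': array([0.24135512, 0.62996563, 0.18773941]), 'orientation': array([ 1.79929212e+02, -7.88674734e-03, -2.09662081e+01]), 'force': array([-0.07917199,  0.13364125, -0.21437493]), 'moment': array([-0.0169852 ,  0.00858049, -0.01440005]), 'gripper_force': 0.0, 'opening': 0.0874174707710376}
```

View pics/scene0.png

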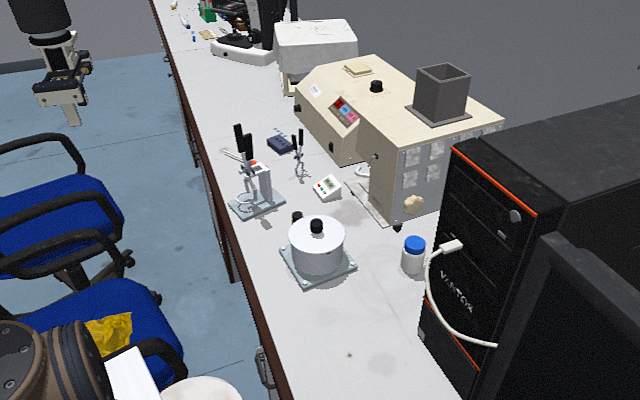

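View pics/top0.png

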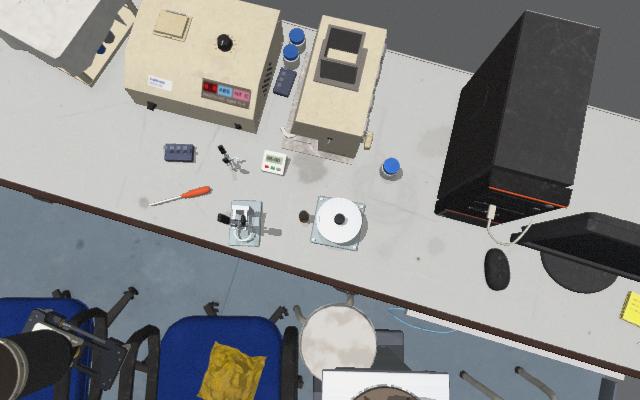

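The top view shows the black lid knob at (340,219), the dark oil bottle at (304,216), the large pliers in their grey stand at (238,222), a smaller look-alike pair at (231,157), the jar at (391,168) and the timer at (273,161). Candidates:
- **Knob:** lid knob (340,219), bottle (304,216) or the knob on the beige box (224,43). I choose (340,219).
- **Pliers:** stand at (238,222) or the small pair at (231,157). I choose the larger, (238,222).

Next I check this in a crop.

```bash
python3 - <<'E'
from h import *
t=snap('top'); s=snap('scene')
def blob(im,x0,y0,x1,y1,th=60):
    g=im[y0:y1,x0:x1].max(2)<th
    n,l,st,c=cv2.connectedComponentsWithStats(g.astype('uint8'))
    return [(int(a[4]),(a[0]+x0,a[1]+y0,a[2],a[3]),(q+[x0,y0]).round(1).tolist()) for a,q in zip(st[1:],c[1:]) if a[4]>8]
bt=blob(t['image'],325,205,355,235); bs=blob(s['image'],303,213,330,240); print(bt,bs)
T=max(bt)[2];S=max(bs)[2]
print('knob tri',tri([(t,*T),(s,*S)]),onz(t,*T,0.1065),onz(s,*S,.1015))
print('handles top',blob(t['image'],210,205,250,235)); print('scene',blob(s['image'],228,118,260,185))
a=cv2.resize(t['image'][185:260,205:375],None,fx=4.5,fy=4.5,interpolation=2)
b=cv2.resize(s['image'][115:290,215:385],(765,600),interpolation=2)[:290]
b=cv2.resize(s['image'][115:225,215:385],None,fx=4.5,fy=4.5,interpolation=2)[:,:a.shape[1]]
b=cv2.resize(b,None,fx=.52,fy=.52)
c=np.zeros((a.shape[0]+b.shape[0],a.shape[1],3),'uint8');c[:a.shape[0]]=a;c[a.shape[0]:,:b.shape[1]]=b
print(c.shape);cv2.imwrite('pics/c1.png',c[:600,:,::-1])
E
```

```text
[] [(145, (np.int32(311), np.int32(219), np.int32(12), np.int32(15)), [316.1, 225.8])]Traceback (most recent call last):
  File "<stdin>", line 8, in <module>
ValueError: max() iterable argument is empty
```

```bash
cat >> h.py <<'E'
def blob(im,x0,y0,x1,y1,th=60):
    g=im[y0:y1,x0:x1].max(2)<th
    n,l,st,c=cv2.connectedComponentsWithStats(g.astype('uint8'))
    return [(int(a[4]),a[:4].tolist(),(q+[x0,y0]).round(1).tolist()) for a,q in zip(st[1:]+[[x0,y0,0,0,0]],c[1:]) if a[4]>8]
E
python3 - <<'E'
from h import *
t=snap('top'); s=snap('scene')
print(t['image'][219,330:350].max(1))
bt=blob(t['image'],325,205,355,235,100); bs=blob(s['image'],303,213,330,240); print(bt,bs)
if bt:
    T=max(bt)[2];S=max(bs)[2]
    print('knob tri',tri([(t,*T),(s,*S)]),onz(t,*T,0.1065),onz(s,*S,.1015))
print('handles top',blob(t['image'],210,205,250,235,80)); print('scene',blob(s['image'],228,118,260,185,80))
a=cv2.resize(t['image'][185:260,205:375],None,fx=4.5,fy=4.5,interpolation=2)
b=cv2.resize(s['image'][115:225,215:385],None,fx=2.3,fy=2.3,interpolation=2)
c=np.zeros((600,a.shape[1],3),'uint8');c[:a.shape[0]]=a;c[a.shape[0]:a.shape[0]+b.shape[0],:b.shape[1]]=b
cv2.imwrite('pics/c1.png',c[:600,:,::-1])
E
```

```text
[240 241 241 237  88  72  68  70  67  68  68  63  63  63  82 183 183 196
 240 240]
[(88, [334, 214, 11, 11], [339.1, 218.9])] [(143, [311, 219, 12, 14], [316.1, 225.7])]
knob tri [0.52179989 0.12978176 0.09670566] [0.52082474 0.13020189 0.1065    ] [0.51856453 0.12546185 0.1015    ]
handles top [(93, [218, 214, 12, 10], [223.5, 218.7]), (45, [240, 215, 6, 12], [242.7, 220.6])]
scene [(395, [234, 124, 19, 37], [243.5, 142.0]), (14, [245, 169, 5, 7], [247.2, 172.6]), (11, [250, 168, 5, 7], [252.5, 171.2])]
```

View pics/c1.png

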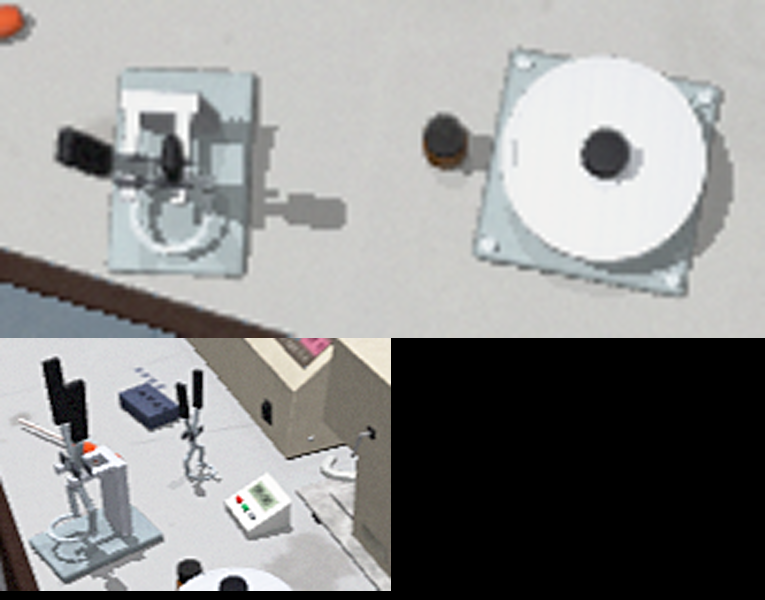

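The crop confirms it: the lid with its black knob is at right, the bottle stands left of it at crop (445,140), and the large pliers sit in the stand's fork with the post towards +x. I'll go above the knob first.

```bash
cat >> h.py <<'E'
def go(p,yaw=None):
    "shift along tool axes and turn about tool z to reach world TCP p, yaw"
    o=ctrl.get_obs(); R=Ro.from_euler('xyz',o['orientation'],degrees=True)
    d=R.inv().apply(np.array(p)-o['tool_pos'])
    w=R.inv()*Ro.from_euler('xyz',[180,0,o['orientation'][2] if yaw is None else yaw],degrees=True)
    print('at',o['tool_pos'].round(4),o['orientation'].round(2),'shift',d.round(4),'turn',w.as_rotvec(degrees=True).round(2))
E
python3 - <<'E'
from h import *
go([.27,.60,.32],-3.5); go([.50,.128,.32],-3.5);go([.50,.128,.22],-3.5)
t=snap('top')
q=np.array([(122,70),(258,72),(245,275),(110,270)])/4.5+[205,185]
P=np.array([onz(t,*a,.01)[:2] for a in q]);print(P,P.mean(0))
E
```

```text
at [0.2414 0.6302 0.1882] [179.98  -0.   -20.96] shift [ 0.0375  0.0181 -0.1318] turn [  0.02   0.   -17.46]
at [0.2414 0.6302 0.1882] [179.98  -0.   -20.96] shift [ 0.4211  0.3766 -0.1316] turn [  0.02   0.   -17.46]
at [0.2414 0.6302 0.1882] [179.98  -0.   -20.96] shift [ 0.4211  0.3765 -0.0316] turn [  0.02   0.   -17.46]
[[0.57295643 0.40950101]
 [0.5740649  0.32949036]
 [0.45504309 0.33127183]
 [0.45573786 0.40945314]] [0.51445057 0.36992908]
```

Request:
jog_arm:
  plan:
    - [[1, 0.03, 0.01, -0.06, 0, 0, 0], [1, 0.04, 0.02, -0.12, 0, 0, 0], [1, 0.08, 0.06, -0.132, 0, 0, -5], [1, 0.421, 0.377, -0.132, 0, 0, -17.5], [1, 0.421, 0.377, -0.132, 0, 0, -17.5], [1, 0.421, 0.377, -0.132, 0, 0, -17.5], [1, 0.421, 0.377, -0.132, 0, 0, -17.5], [1, 0.421, 0.377, -0.132, 0, 0, -17.5], [1, 0.421, 0.377, -0.132, 0, 0, -17.5], [1, 0.421, 0.377, -0.132, 0, 0, -17.5], [1, 0.421, 0.377, -0.132, 0, 0, -17.5], [1, 0.421, 0.377, -0.132, 0, 0, -17.5], [1, 0.421, 0.377, -0.132, 0, 0, -17.5], [1, 0.421, 0.377, -0.06, 0, 0, -17.5], [1, 0.421, 0.377, -0.032, 0, 0, -17.5], [1, 0.421, 0.377, -0.032, 0, 0, -17.5], [1, 0.421, 0.377, -0.032, 0, 0, -17.5]]

```text
clock: 2.52
tool_pos: [0.5006, 0.1287, 0.2224]
orientation: [-180.0, -0.1, -3.4]
force: [0.2, 0.7, 0.2]
opening: 0.0877
gripper_force: 0.0
```

```bash
python3 - <<'E'
from h import *
s=snap('wrist'); print(s['o']['tool_pos'],s['o']['orientation'],s['o']['clock'])
u,v=proj(s,[.521,.129,.1015]); print(u,v)
save(s,'w1.png')
E
```

```text
[0.50063687 0.12865228 0.22235257] [-1.79962994e+02 -1.24600560e-01 -3.37492785e+00] 2.525
313.4315056343646 166.65250257896778
```

View pics/w1.png

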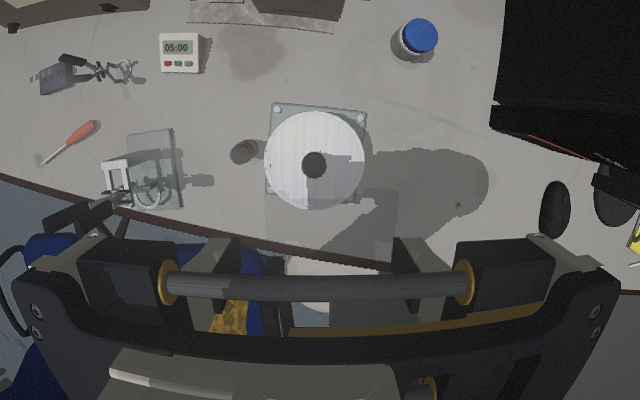

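The wrist view shows the lid knob at (314,165), with the lid disc and foot plate round it, within 2 px of the prediction.

```bash
python3 - <<'E'
from h import *
s=snap('wrist')
b=blob(s['image'],300,150,330,182,75); print(b)
k=onz(s,*max(b)[2],.108); print(k)
go([k[0],k[1],.135]);go([k[0],k[1],.094])
E
```

```text
[(444, [302, 153, 24, 25], [314.0, 165.5])]
[0.52363481 0.1283768  0.108     ]
at [0.5008 0.1286 0.2226] [-1.799e+02 -1.700e-01 -3.410e+00] shift [ 0.0225 -0.001   0.0877] turn [-0.1  -0.17  0.  ]
at [0.5008 0.1286 0.2226] [-1.799e+02 -1.700e-01 -3.410e+00] shift [ 0.0224 -0.0009  0.1287] turn [-0.1  -0.17  0.  ]
```

Request:
jog_arm:
  plan:
    - [[1, 0.0225, -0.001, 0.06, 0, 0, 0], [1, 0.0225, -0.001, 0.105, 0, 0, 0], [1, 0.0225, -0.001, 0.12, 0, 0, 0], [1, 0.0225, -0.001, 0.128, 0, 0, 0], [1, 0.0225, -0.001, 0.128, 0, 0, 0]]

```text
clock: 3.25
tool_pos: [0.5232, 0.1279, 0.0939]
orientation: [-179.9, -0.1, -3.4]
force: [0.1, 0.1, 0.3]
opening: 0.0877
gripper_force: 0.0
```

Request:
jog_arm:
  plan:
    - [[1, 0, 0, 0.003, 0, 0, 0], [1, 0, 0, 0.006, 0, 0, 0], [1, 0, 0, 0.006, 0, 0, 0]]

```text
clock: 3.62
tool_pos: [0.5222, 0.1273, 0.0866]
orientation: [-180.0, -0.0, -3.5]
force: [0.5, 0.1, 0.7]
opening: 0.0878
gripper_force: 0.0
```

Request:
jog_arm:
  plan:
    - [[0.1, 0, 0, 0, 0, 0, 0], [0.1, 0, 0, 0, 0, 0, 0], [0.1, 0, 0, 0, 0, 0, 0], [0.1, 0, 0, 0, 0, 0, 0], [0.1, 0, 0, 0, 0, 0, 0], [0.1, 0, 0, 0, 0, 0, 0]]

```text
clock: 4.38
tool_pos: [0.5223, 0.1273, 0.0865]
orientation: [-180.0, -0.0, -3.5]
force: [0.4, -0.0, 0.6]
opening: 0.0331
gripper_force: 0.0
```

Request:
jog_arm:
  plan:
    - [[0.1, 0, 0, 0, 0, 0, 0], [0.1, 0, 0, 0, 0, 0, 0], [0.1, 0, 0, 0, 0, 0, 0], [0.1, 0, 0, 0, 0, 0, 0]]

```text
clock: 4.88
tool_pos: [0.5223, 0.1273, 0.0865]
orientation: [-180.0, -0.0, -3.5]
force: [0.1, 0.2, -1.1]
opening: 0.0091
gripper_force: 0.0
```

Request:
jog_arm:
  plan:
    - [[0.1, 0, 0, -0.01, 0, 0, 0], [0.1, 0, 0, -0.025, 0, 0, 0], [0.1, 0, 0, -0.06, 0, 0, 0], [0.1, 0, 0, -0.06, 0, 0, 0]]

```text
clock: 5.38
tool_pos: [0.5244, 0.1283, 0.1505]
orientation: [-179.8, -0.3, -3.4]
force: [0.4, -0.6, -0.8]
opening: 0.0088
gripper_force: 0.0
```

```bash
python3 - <<'E'
from h import *
p=ctrl.get_obs()['tool_pos']; print(p)
go([.47,-.08,p[2]]); go([.47,-.08,.035]); go([.47,-.08,.016])
E
```

```text
[0.52441585 0.12833175 0.15048241]
at [0.5244 0.1283 0.1505] [-179.81   -0.32   -3.43] shift [-0.0419  0.2112 -0.0009] turn [-0.19 -0.32  0.  ]
at [0.5244 0.1283 0.1505] [-179.81   -0.32   -3.43] shift [-0.0425  0.2116  0.1146] turn [-0.19 -0.32  0.  ]
at [0.5244 0.1283 0.1505] [-179.81   -0.32   -3.43] shift [-0.0426  0.2116  0.1336] turn [-0.19 -0.32  0.  ]
```

```bash
python3 - <<'E'
from h import *
s=snap('wrist'); a=s['image']; t=snap('scene'); b=cv2.resize(t['image'][110:290,215:385],(376,398),interpolation=2)
c=np.zeros((400,780,3),'uint8'); c[:,:400]=a[:,140:540]; c[:398,402:402+376]=b
cv2.imwrite('pics/w2.png',c[:,:,::-1])
E
```

```text
(no output)
```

View pics/w2.png

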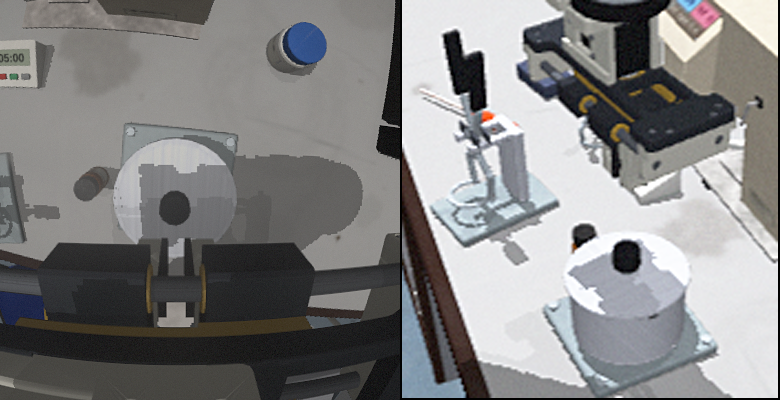

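The lid and knob are untouched, with the knob at wrist (315,208) and the closed fingers short of it. I'll check where the true finger end is against the reported TCP.

```bash
python3 - <<'E'
from h import *
s=snap('wrist');t=snap('scene');q=snap('top')
p=s['o']['tool_pos']; print(p,s['o']['orientation'])
for n,c in(('w',s),('scene',t),('top',q)): print(n,proj(c,p),proj(c,p+[0,0,.019]),proj(c,p+[0,0,.066]))
T=np.array(s['T_tool_cam']);print(T.round(3).tolist())
k=max(blob(s['image'],300,190,332,226,75));print(k,onz(s,*k[2],.108))
print(proj(t,[.5236,.128,.1015]), 'scene C',t['C'])
save(q,'t2.png',(230,120,420,260),4)
E
```

```text
[0.52255079 0.12758073 0.14757675] [-1.79925383e+02 -8.39331549e-02 -3.45938231e+00]
w (np.float64(314.50051383465285), np.float64(228.16191110734437)) (np.float64(314.3676546309027), np.float64(239.41679951773173)) (np.float64(313.916255593744), np.float64(278.1358919202009))
scene (np.float64(316.5946392921808), np.float64(206.2487138708996)) (np.float64(316.37323972013945), np.float64(198.45384349410946)) (np.float64(315.79854087014076), np.float64(178.22027664424255))
top (np.float64(341.19956639120403), np.float64(216.164468951071)) (np.float64(341.69071101047547), np.float64(215.15886524834002)) (np.float64(342.9844454349485), np.float64(212.5099832764061))
[[-0.0, -0.957, -0.291, 0.079], [1.0, -0.001, 0.0, 0.001], [-0.0, -0.291, 0.957, -0.197], [0.0, 0.0, 0.0, 1.0]]
(833, [300, 190, 29, 35], [313.5, 206.6]) [0.52535487 0.1283869  0.108     ]
(np.float64(317.41266936584077), np.float64(223.97453928779277)) scene C [ 0.14364348 -0.41507042  0.69184115]
```

View pics/t2.png

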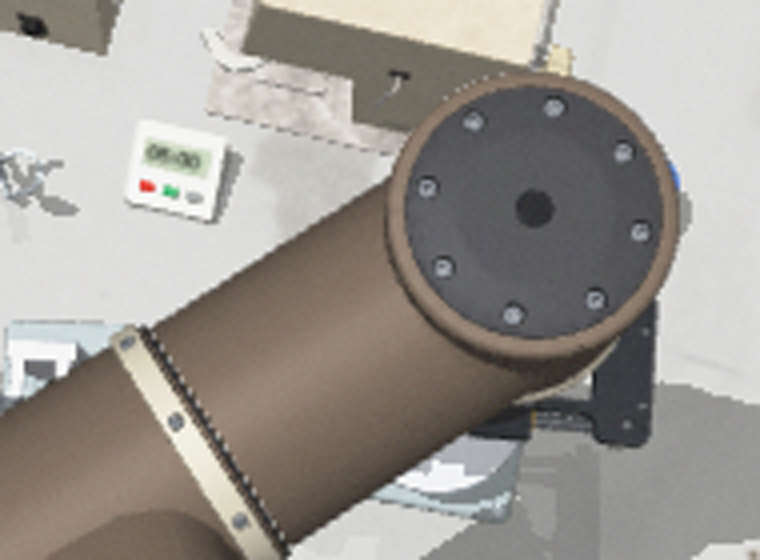

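```bash
python3 - <<'E'
from h import *
s=snap('wrist');t=snap('scene');p=s['o']['tool_pos'];print(p,s['o']['opening'],s['o']['joint_pos'])
for i in range(3):
    o=snap('top')['o'];print(o['tool_pos'].round(4))
c=np.zeros((480,790,3),'uint8')
for k,(w,S,b) in enumerate(((s,4,(265,180,365,300)),(t,4,(270,130,367,250)))):
    im=cv2.resize(w['image'][b[1]:b[3],b[0]:b[2]],None,fx=S,fy=S,interpolation=2).copy()
    for z in(0,.019):
        u,v=proj(w,p+[0,0,z]);cv2.circle(im,(int((u-b[0]+.5)*S),int((v-b[1]+.5)*S)),3,(255,0,0) if z==0 else (0,255,0),-1)
    c[:480,400*k:400*k+im.shape[1]]=im
cv2.imwrite('pics/w3.png',c[:,:,::-1])
E
```

```text
[0.52186586 0.12708499 0.1460984 ] 0.008831476858651613 [ 3.46004840e+01  9.51741238e+00 -2.02046458e+01 -1.04222135e-02
 -6.03240944e+01  5.19379518e+01]
[0.5219 0.1271 0.1459]
[0.522  0.1271 0.146 ]
[0.522  0.1272 0.146 ]
```

View pics/w3.png

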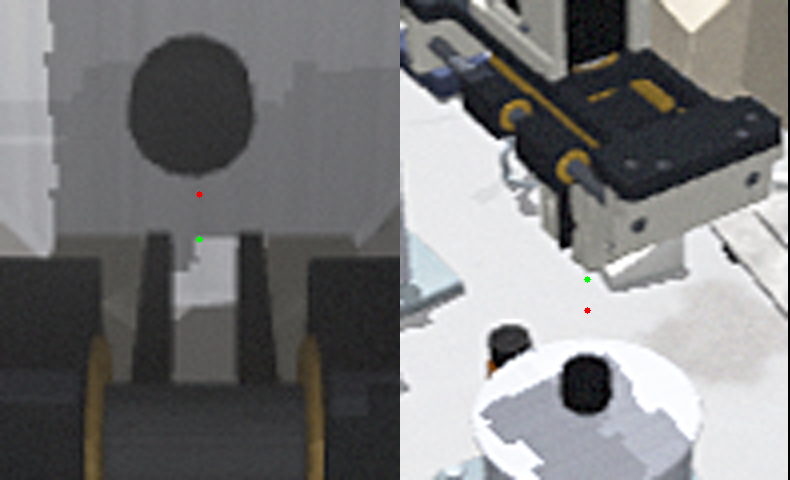

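The fingers end well above the marked TCP: wrist tips at (308,239), scene tip at (311,192). I'll triangulate the actual tip.

```bash
python3 - <<'E'
from h import *
s=snap('wrist');t=snap('scene');p=s['o']['tool_pos']
for a in((302.5,238.7),(308,238.7)):
  for b in((308,190),(312,192.5)):
    X=tri([(s,*a),(t,*b)]);print((X-p).round(4),[np.array(proj(w,X)).round(1).tolist() for w in(s,t)])
R=Ro.from_euler('xyz',s['o']['orientation'],degrees=True)
for z in (0,.019,.03,.04):print(z,proj(s,p+R.apply([0,-.0044,-z])),proj(t,p+R.apply([0,-.008,-z])),proj(t,p+R.apply([0,.008,-z])))
E
```

```text
[-0.0005  0.0127  0.0298] [[293.3, 248.7], [312.0, 191.6]]
[0.0015 0.0097 0.0267] [[298.2, 243.3], [313.9, 193.3]]
[-0.001   0.0101  0.0312] [[297.5, 250.2], [312.6, 191.8]]
[0.001  0.0071 0.0281] [[302.4, 244.7], [314.4, 193.4]]
0 (np.float64(308.07212982536424), np.float64(228.15883146345485)) (np.float64(314.29843453574017), np.float64(204.86841204221838)) (np.float64(318.7994971145182), np.float64(209.28691724668272))
0.019 (np.float64(307.39263143171115), np.float64(239.45093612435306)) (np.float64(314.0502942916944), np.float64(197.10238302198297)) (np.float64(318.61027986747354), np.float64(201.48366898562625))
0.03 (np.float64(306.94374064045957), np.float64(246.95957163592885)) (np.float64(313.90352117903734), np.float64(192.5088344959518)) (np.float64(318.4983290313798), np.float64(196.8668585166221))
0.04 (np.float64(306.4940221219589), np.float64(254.521856991057)) (np.float64(313.7680524439086), np.float64(188.26907833551755)) (np.float64(318.39498062763647), np.float64(192.6048091295367))
```

```bash
python3 - <<'E'
from h import *
print(ctrl.grasp_offset,[a for a in dir(ctrl) if a[0]!='_'])
go([.5245,.1283,.088]);go([.5245,.1283,.066])
E
```

```text
0.0188 ['PlanningError', 'close_job', 'get_obs', 'grasp_offset', 'snapshot']
at [0.5222 0.1272 0.1462] [ 1.7998e+02  2.0000e-02 -3.4600e+00] shift [ 0.0023 -0.0012  0.0582] turn [0.02 0.02 0.  ]
at [0.5222 0.1272 0.1462] [ 1.7998e+02  2.0000e-02 -3.4600e+00] shift [ 0.0023 -0.0012  0.0802] turn [0.02 0.02 0.  ]
```

Request:
jog_arm:
  plan:
    - [[0.8, 0.002, -0.001, 0, 0, 0, 0], [0.8, 0.002, -0.001, 0, 0, 0, 0], [0.8, 0.002, -0.001, 0, 0, 0, 0], [0.8, 0.002, -0.001, 0.02, 0, 0, 0], [0.8, 0.002, -0.001, 0.02, 0, 0, 0], [0.8, 0.002, -0.001, 0.04, 0, 0, 0], [0.8, 0.002, -0.001, 0.058, 0, 0, 0], [0.8, 0.002, -0.001, 0.066, 0, 0, 0], [0.8, 0.002, -0.001, 0.066, 0, 0, 0]]

```text
clock: 7.1
tool_pos: [0.5244, 0.1281, 0.0806]
orientation: [180.0, 0.0, -3.5]
force: [-0.3, 0.0, 1.3]
opening: 0.0703
gripper_force: 0.0
```

Request:
jog_arm:
  plan:
    - [[0.8, 0, 0, 0.004, 0, 0, 0], [0.8, 0, 0, 0.008, 0, 0, 0], [0.8, 0, 0, 0.012, 0, 0, 0], [0.8, 0, 0, 0.012, 0, 0, 0]]

```text
clock: 7.6
tool_pos: [0.5241, 0.1281, 0.0681]
orientation: [180.0, 0.0, -3.5]
force: [-0.1, 0.1, 0.4]
opening: 0.0701
gripper_force: 0.0
```

Request:
jog_arm:
  plan:
    - [[0.8, 0, 0, 0.004, 0, 0, 0], [0.2, 0, 0, 0.004, 0, 0, 0], [0.2, 0, 0, 0.004, 0, 0, 0], [0.2, 0, 0, 0.004, 0, 0, 0], [0.2, 0, 0, 0.004, 0, 0, 0], [0.2, 0, 0, 0.004, 0, 0, 0], [0.2, 0, 0, 0.004, 0, 0, 0], [0.2, 0, 0, 0.004, 0, 0, 0], [0.2, 0, 0, 0.004, 0, 0, 0]]

```text
clock: 8.72
tool_pos: [0.5244, 0.1283, 0.0645]
orientation: [-180.0, -0.0, -3.5]
force: [0.3, 0.6, 0.1]
opening: 0.0241
gripper_force: 30.0
```

Request:
jog_arm:
  plan:
    - [[0.2, 0, 0, -0.01, 0, 0, 0], [0.2, 0, 0, -0.03, 0, 0, 0], [0.2, 0, 0, -0.05, 0, 0, 0], [0.2, 0, 0, -0.05, 0, 0, 0]]

```text
clock: 9.22
tool_pos: [0.5253, 0.1287, 0.1161]
orientation: [-179.9, -0.2, -3.5]
force: [-0.3, -0.1, -2.8]
opening: 0.0237
gripper_force: 30.0
```

```bash
python3 - <<'E'
from h import *
o=ctrl.get_obs();print(o['opening'],o['gripper_force'],o['force'])
go([.47,-.08,o['tool_pos'][2]]);go([.47,-.08,.01]);go([.47,-.08,-.009])
E
```

```text
0.023744051196889614 29.999516308307648 [-0.34359238 -0.08141524 -2.78915705]
at [0.5253 0.1287 0.1161] [-1.799e+02 -1.500e-01 -3.450e+00] shift [-0.0426  0.2116 -0.0005] turn [-0.1  -0.15  0.  ]
at [0.5253 0.1287 0.1161] [-1.799e+02 -1.500e-01 -3.450e+00] shift [-0.0429  0.2118  0.1057] turn [-0.1  -0.15  0.  ]
at [0.5253 0.1287 0.1161] [-1.799e+02 -1.500e-01 -3.450e+00] shift [-0.0429  0.2119  0.1247] turn [-0.1  -0.15  0.  ]
```

Request:
jog_arm:
  plan:
    - [[0.2, -0.006, 0.03, 0, 0, 0, 0], [0.2, -0.014, 0.07, 0, 0, 0, 0], [0.2, -0.023, 0.115, 0, 0, 0, 0], [0.2, -0.032, 0.16, 0, 0, 0, 0], [0.2, -0.04, 0.195, 0, 0, 0, 0], [0.2, -0.042, 0.212, 0.01, 0, 0, 0], [0.2, -0.042, 0.212, 0.04, 0, 0, 0], [0.2, -0.042, 0.212, 0.08, 0, 0, 0], [0.2, -0.042, 0.212, 0.105, 0, 0, 0], [0.2, -0.042, 0.212, 0.116, 0, 0, 0], [0.2, -0.042, 0.212, 0.116, 0, 0, 0], [0.2, -0.042, 0.212, 0.116, 0, 0, 0]]

```text
clock: 10.72
tool_pos: [0.4704, -0.0807, -0.0008]
orientation: [-180.0, -0.1, -3.4]
force: [0.8, -1.4, -2.5]
opening: 0.0245
gripper_force: 30.0
```

Request:
jog_arm:
  plan:
    - [[0.2, 0, 0, 0.002, 0, 0, 0], [0.2, 0, 0, 0.004, 0, 0, 0], [0.2, 0, 0, 0.004, 0, 0, 0]]

```text
clock: 11.1
tool_pos: [0.4701, -0.0808, -0.005]
orientation: [-180.0, -0.1, -3.4]
force: [-0.6, 0.5, 3.2]
opening: 0.0243
gripper_force: 30.0
```

Request:
jog_arm:
  plan:
    - [[0.6, 0, 0, 0, 0, 0, 0], [0.6, 0, 0, 0, 0, 0, 0], [0.6, 0, 0, 0, 0, 0, 0], [0.6, 0, 0, -0.01, 0, 0, 0], [0.8, 0, 0, -0.05, 0, 0, 0], [0.8, 0, 0, -0.11, 0, 0, 0], [0.8, 0, 0, -0.17, 0, 0, 0], [0.8, 0, 0, -0.23, 0, 0, 0], [0.8, 0, 0, -0.23, 0, 0, 0]]

```text
clock: 12.22
tool_pos: [0.4724, -0.0808, 0.2305]
orientation: [-179.9, -0.6, -3.4]
force: [-0.1, 0.2, -0.4]
opening: 0.0701
gripper_force: 0.0
```

```bash
python3 - <<'E'
from h import *
# handles in scene + top, post-free view of both
s=snap('scene');t=snap('top');w=snap('wrist')
print('lid',blob(w['image'],280,130,350,230,75))
for n,c,b in(('s',s,(225,115,265,190)),('t',t,(205,200,260,245))): print(n,blob(c['image'],*b,80))
c=np.zeros((600,800,3),'uint8')
a=cv2.resize(t['image'][185:265,205:375],None,fx=4.5,fy=4.5,interpolation=2); c[:360,:765]=a
c[360:600,:400]=cv2.resize(w['image'],(384,240))[:, :400] if 0 else cv2.copyMakeBorder(cv2.resize(w['image'],(384,240)),0,0,0,16,0)
c[360:600,400:640]=cv2.resize(s['image'][115:195,215:295],(240,240),interpolation=2)
cv2.imwrite('pics/c3.png',c[:,:,::-1]); go([.37,.28,.30],0);go([.40,.36,.30],0)
E
```

```text
lid []
s [(383, [234, 124, 19, 37], [243.6, 142.1]), (9, [251, 169, 4, 6], [252.6, 171.4]), (10, [246, 171, 4, 5], [247.5, 173.1])]
t [(90, [218, 214, 12, 10], [223.4, 218.7]), (41, [241, 215, 5, 12], [242.7, 220.4]), (26, [205, 241, 12, 4], [209.0, 243.2])]
at [ 0.4689 -0.0809  0.2243] [-1.7998e+02  2.0000e-02 -3.4700e+00] shift [-0.1206 -0.3543 -0.0755] turn [-0.02  0.02 -3.47]
at [ 0.4689 -0.0809  0.2243] [-1.7998e+02  2.0000e-02 -3.4700e+00] shift [-0.0955 -0.4359 -0.0755] turn [-0.02  0.02 -3.47]
```

View pics/c3.png

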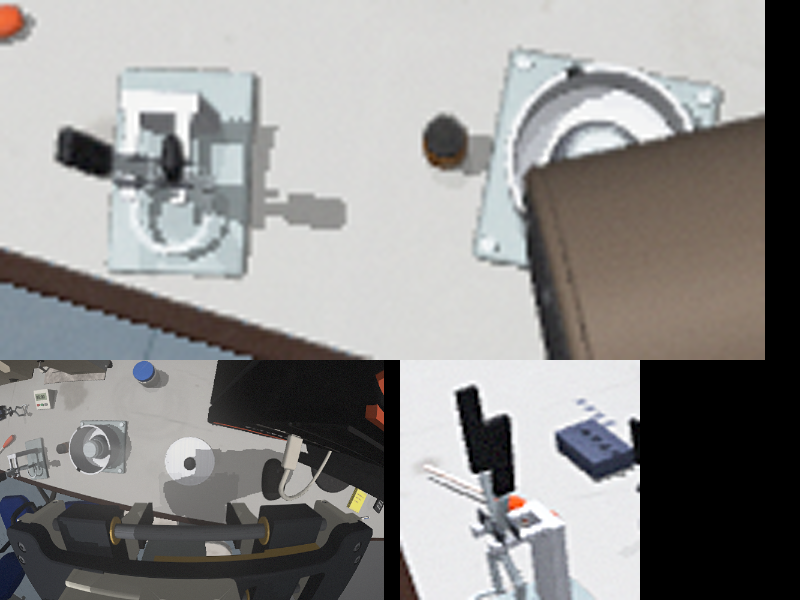

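The top view shows the grips at (223,219) and (243,220) and the ring at crop (180,215). In the wrist view the lid lies flat, knob up. The pan is open with the spindle visible. Next I measure the handles and the spindle.

```bash
python3 - <<'E'
from h import *
s=snap('scene');t=snap('top');w=snap('wrist')
A=onz(t,223.4,218.7,.181);B=onz(t,242.7,220.4,.181);print(A,B,(A+B)/2, np.degrees(np.arctan2(-(A-B)[0],(A-B)[1])))
M=(A+B)/2;print(onz(s,243.6,142.1,.181))
for d in(-.0225,.0225):print(proj(s,M+[0,d,0]),proj(s,M+[0,d,.034]),proj(s,M+[0,d,-.034]))
# pan rim in wrist: bright ring ellipse
im=w['image'];print(proj(w,[.524,.128,.072]))
u,v=map(int,proj(w,[.524,.128,.072]))
E
```

```text
[0.50509324 0.39503586 0.181     ] [0.5024812  0.35137271 0.181     ] [0.50378722 0.37320429 0.181     ] -3.4234907431782378
[0.50227503 0.37004106 0.181     ]
(np.float64(248.55254922706922), np.float64(145.5760764821866)) (np.float64(246.7108064707199), np.float64(131.8210981450367)) (np.float64(250.31707619442236), np.float64(158.75437194586408))
(np.float64(238.61868958562218), np.float64(137.11257340057244)) (np.float64(236.6198954456587), np.float64(123.58065839113138)) (np.float64(240.53603762971647), np.float64(150.09309513487952))
(np.float64(145.4267196037601), np.float64(147.97879606562816))
```

Request:
jog_arm:
  plan:
    - [[0.9, -0.02, -0.06, -0.05, 0, 0, 0], [0.9, -0.04, -0.12, -0.076, 0, 0, -3.5], [0.9, -0.095, -0.436, -0.076, 0, 0, -3.5], [0.9, -0.095, -0.436, -0.076, 0, 0, -3.5], [0.9, -0.095, -0.436, -0.076, 0, 0, -3.5], [0.9, -0.095, -0.436, -0.076, 0, 0, -3.5], [0.9, -0.095, -0.436, -0.076, 0, 0, -3.5], [0.9, -0.095, -0.436, -0.076, 0, 0, -3.5], [0.9, -0.095, -0.436, -0.076, 0, 0, -3.5], [0.9, -0.095, -0.436, -0.076, 0, 0, -3.5], [0.9, -0.095, -0.436, -0.076, 0, 0, -3.5]]

```text
clock: 13.9
tool_pos: [0.4014, 0.3589, 0.3006]
orientation: [-180.0, -0.0, -0.0]
force: [-0.0, -0.6, -0.6]
opening: 0.079
gripper_force: 0.0
```

```bash
python3 - <<'E'
from h import *
w=snap('wrist');print(w['o']['tool_pos'],w['o']['orientation'])
print('proj handles',[np.array(proj(w,[.515,.37+d,z])).round(0).tolist() for d in(-.0225,.0225) for z in(.147,.215)])
b=blob(w['image'],200,0,450,200,70);print(b)
t=snap('top'); # spindle and pan now visible from above
c=np.zeros((400,800,3),'uint8');c[:,:500]=w['image'][:,60:560]
c[:300,500:800]=cv2.resize(t['image'][190:250,310:370],(300,300),interpolation=2)
cv2.imwrite('pics/w4.png',c[:,:,::-1])
E
```

```text
[0.40137822 0.35889491 0.30063793] [-1.79997758e+02 -6.56279661e-03 -2.61453228e-02]
proj handles [[325.0, 79.0], [327.0, 72.0], [285.0, 80.0], [277.0, 73.0]]
[(193, [405, 69, 17, 16], [413.1, 76.5]), (234, [269, 75, 21, 21], [281.4, 85.9]), (191, [317, 76, 16, 21], [323.6, 87.2]), (55, [443, 78, 7, 25], [446.0, 90.3]), (14, [289, 140, 11, 4], [294.1, 141.7]), (18, [314, 147, 14, 4], [319.9, 148.4]), (1107, [334, 147, 116, 40], [395.2, 165.2]), (614, [249, 164, 83, 34], [288.4, 182.7]), (63, [361, 186, 25, 3], [372.5, 186.9]), (15, [432, 187, 10, 3], [436.6, 187.9]), (9, [314, 196, 8, 3], [317.7, 197.0])]
```

View pics/w4.png

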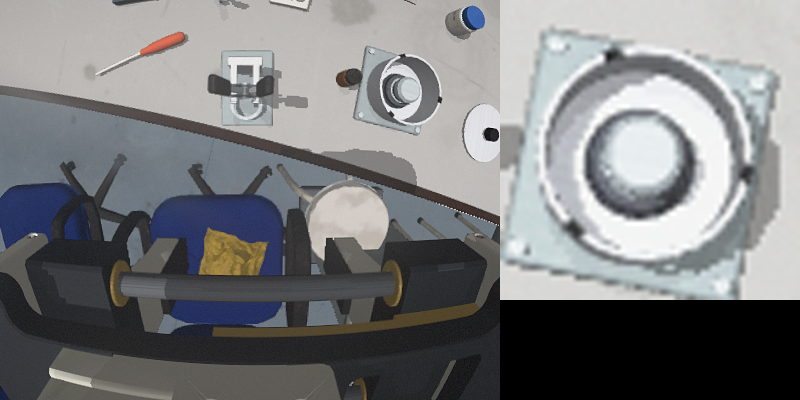

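In the wrist view the grips are at (281,86) and (324,87), and the open pan with the spindle is at (460,90). In the top crop the spindle head is at about px (338,220) and the pan rim circle is centred near (339,221).

```bash
python3 - <<'E'
from h import *
w=snap('wrist');t=snap('top')
A=onz(w,281.4,85.9,.181);B=onz(w,323.6,87.2,.181);print(A,B,(A+B)/2)
for a,b in(((223.4,218.7),(281.4,85.9)),((242.7,220.4),(323.6,87.2))):print('tri',tri([(t,*a),(w,*b)]))
# rim: fit circle on worktop-plane-rectified top view at z=.072
def rect(c,z,x0=.45,y0=.06,n=300,r=.0005):
    g=np.array([[proj(c,[x0+i*r,y0+j*r,z]) for j in range(n)] for i in range(n)],np.float32)
    return cv2.remap(c['image'],g[...,0],g[...,1],cv2.INTER_CUBIC)
for n,c in(('top',t),('wrist',w)):
  for z,ra,rb in((.072,96,112),(.066,27,38),(.066,38,44)):
    g=cv2.GaussianBlur(rect(c,z)[...,1],(0,0),2)
    h=cv2.HoughCircles(g,cv2.HOUGH_GRADIENT_ALT,1,20,param1=60,param2=.3,minRadius=ra,maxRadius=rb)
    if h is not None:print(n,z,[( .45+q[1]*.0005,.06+q[0]*.0005,q[2]*.0005) for q in h[0][:4]])
go([.504,.373,.265],0)
E
```

```text
[0.50545259 0.39268813 0.181     ] [0.50362744 0.35025542 0.181     ] [0.50454001 0.37147177 0.181     ]
tri [0.50324549 0.39053726 0.20242868]
tri [0.50262737 0.35050206 0.18572898]
top 0.072 [(np.float32(0.52099997), np.float32(0.1285), np.float32(0.052028045))]
top 0.066 [(np.float32(0.5195), np.float32(0.131), np.float32(0.02050973))]
wrist 0.072 [(np.float32(0.52099997), np.float32(0.1285), np.float32(0.0519954)), (np.float32(0.51199996), np.float32(0.1565), np.float32(0.050843883))]
wrist 0.066 [(np.float32(0.523), np.float32(0.1285), np.float32(0.016417827)), (np.float32(0.5675), np.float32(0.1885), np.float32(0.015798403)), (np.float32(0.55149996), np.float32(0.104499996), np.float32(0.016182998))]
wrist 0.066 [(np.float32(0.522), np.float32(0.1315), np.float32(0.020055234))]
at [0.4013 0.3594 0.3008] [-1.7997e+02 -2.0000e-02 -1.0000e-02] shift [ 0.1027 -0.0136  0.0359] turn [-0.03 -0.02 -0.01]
```

Request:
jog_arm:
  plan:
    - [[1, 0.05, -0.007, 0, 0, 0, 1.5], [1, 0.102, -0.0125, 0, 0, 0, 1.5], [1, 0.102, -0.0125, 0, 0, 0, 1.5], [1, 0.102, -0.0125, 0.05, 0, 0, 1.5], [1, 0.102, -0.0125, 0.05, 0, 0, 1.5], [1, 0.102, -0.0125, 0.05, 0, 0, 1.5]]

```text
clock: 14.85
tool_pos: [0.5035, 0.3728, 0.2525]
orientation: [-180.0, -0.1, -1.4]
force: [0.4, 0.7, 0.6]
opening: 0.0879
gripper_force: 0.0
```

```bash
python3 - <<'E'
from h import *
w=snap('wrist');print(w['o']['tool_pos'],w['o']['orientation'])
u,v=map(int,proj(w,[.504,.372,.205]));print(u,v)
b=blob(w['image'],u-70,v-50,u+70,v+50,70);print(b)
for z in(.18,.215):print([np.array(proj(w,[.504,.372+d,z])).round(0).tolist() for d in(-.025,.025)])
g=[]
for q in sorted(b)[-2:]:
    for z in(.181,.2):g.append(onz(w,*q[2],z))
print(np.array(g))
E
```

```text
[0.50348967 0.3728225  0.25249412] [-1.79953751e+02 -1.00584952e-01 -1.43319551e+00]
315 206
[(18, [320, 172, 14, 3], [327.2, 173.2]), (3251, [245, 180, 140, 76], [311.2, 215.4]), (151, [355, 230, 17, 26], [363.4, 248.0]), (17, [348, 251, 6, 5], [350.2, 253.5])]
[[343.0, 197.0], [288.0, 198.0]]
[[347.0, 209.0], [285.0, 211.0]]
[[0.45271233 0.32725367 0.181     ]
 [0.46188934 0.33027431 0.2       ]
 [0.48752498 0.37655382 0.181     ]
 [0.49423847 0.37608573 0.2       ]]
```

```bash
python3 - <<'E'
from h import *
w=snap('wrist');im=w['image'].max(2)
for r in range(172,252,4):print(r,''.join('#' if a<55 else '+' if a<85 else '.' for a in im[r,245:390]))
E
```

```text
172 .......................................................+.......++++...........+++......+++.......................................................
176 ...............................................................+...++...........+......+++.......................................................
180 ...................................................++++......++..................+.......+++.....................................................
184 ...............................................++++++##+++.................+..........###+#####++................................................
188 ............................................+##+###++#+##+...........................+#############+.............................................
192 ++++++++++++++++++......................+####++##+###+###+............................################+..........................................
196 ++++++++++++++++++++++++++++++++++...+##########+###+###+.............................+###################+......................................
200 ......++++++++++++++++++++++++++++++++#+++####
[... 1199 characters left out ...]
..........++#+++++++#+#+...................................................##+................++++++
236 .................++++++++++++++++++++++++++++++++++++++++++++#+++++#+++++++++++++++++...................................##+......................
240 #++++#+++++++++++++++++++++++++++++++++++++++++++++++++++++++++++++++++++++++++++++++##++++++........................+###++......................
244 ++++++++++++++++++++++++++++++++++++++++++++++++++++++++++++++++++++.+++.+.+.++.+++++++++++++++#++.....................+#++......................
248 ++++++++.+++++++++++++++++++++++.++++++++.+.++.++.+++++.+.+++++.+++..+.....+......+++++++++++++++++++.............+.....#++.++++.................
```

The grips match the prediction, with the tops at about (286,209) and (347,210). I'll descend.

Request:
jog_arm:
  plan:
    - [[1, 0, 0.001, 0.04, 0, 0, 0], [1, 0, 0.001, 0.07, 0, 0, 0], [1, 0, 0.001, 0.085, 0, 0, 0], [1, 0, 0.001, 0.085, 0, 0, 0]]

```text
clock: 15.45
tool_pos: [0.5031, 0.3717, 0.1658]
orientation: [180.0, -0.0, -1.4]
force: [-0.3, 0.2, 0.1]
opening: 0.0879
gripper_force: 0.0
```

Request:
jog_arm:
  plan:
    - [[1, 0, 0, 0.005, 0, 0, 0], [1, 0, 0, 0.01, 0, 0, 0], [1, 0, 0, 0.014, 0, 0, 0], [1, 0, 0, 0.014, 0, 0, 0]]

```text
clock: 15.95
tool_pos: [0.5029, 0.3715, 0.1512]
orientation: [180.0, 0.0, -1.5]
force: [0.7, -0.2, -0.9]
opening: 0.0879
gripper_force: 0.0
```

Request:
jog_arm:
  plan:
    - [[1, 0, 0, 0.003, 0, 0, 0], [1, 0, 0, 0.005, 0, 0, 0], [0.2, 0, 0, 0.005, 0, 0, 0], [0.2, 0, 0, 0.005, 0, 0, 0], [0.2, 0, 0, 0.005, 0, 0, 0], [0.2, 0, 0, 0.005, 0, 0, 0], [0.2, 0, 0, 0.005, 0, 0, 0], [0.2, 0, 0, 0.005, 0, 0, 0], [0.2, 0, 0, 0.005, 0, 0, 0], [0.2, 0, 0, 0.005, 0, 0, 0], [0.2, 0, 0, 0.005, 0, 0, 0], [0.2, 0, 0, 0.005, 0, 0, 0]]

```text
clock: 17.45
tool_pos: [0.5044, 0.3727, 0.149]
orientation: [-179.8, -0.2, -1.4]
force: [0.3, -0.5, 10.8]
opening: 0.0348
gripper_force: 30.0
```

Request:
jog_arm:
  plan:
    - [[0.2, 0, 0, -0.006, 0, 0, 0], [0.2, 0, 0, -0.01, 0, 0, 0], [0.2, 0, 0, -0.01, 0, 0, 0]]

```text
clock: 17.82
tool_pos: [0.5029, 0.3715, 0.1563]
orientation: [180.0, 0.0, -1.5]
force: [0.2, 0.0, -2.7]
opening: 0.0343
gripper_force: 30.0
```

Request:
jog_arm:
  plan:
    - [[0.2, 0, 0, -0.0015, 0, 0, 0], [0.2, -0.008, 0, -0.0015, 0, 0, 0], [0.2, -0.02, 0, -0.0015, 0, 0, 0], [0.2, -0.035, 0, -0.0015, 0, 0, 0], [0.2, -0.05, 0, -0.0015, 0, 0, 0], [0.2, -0.064, 0, -0.0015, 0, 0, 0], [0.2, -0.064, 0, -0.0015, 0, 0, 0]]

```text
clock: 18.7
tool_pos: [0.4379, 0.3735, 0.1584]
orientation: [-180.0, -0.0, -1.4]
force: [0.1, 0.9, -3.4]
opening: 0.0344
gripper_force: 30.0
```

Request:
jog_arm:
  plan:
    - [[0.2, 0, 0, -0.01, 0, 0, 0], [0.2, 0, 0, -0.03, 0, 0, 0], [0.2, 0, 0, -0.06, 0, 0, 0], [0.2, 0, 0, -0.1, 0, 0, 0], [0.2, 0, 0, -0.12, 0, 0, 0], [0.2, 0, 0, -0.12, 0, 0, 0]]

```text
clock: 19.45
tool_pos: [0.4401, 0.374, 0.2801]
orientation: [-179.8, -0.1, -1.5]
force: [0.3, 0.6, -3.5]
opening: 0.0345
gripper_force: 30.0
```

```bash
python3 - <<'E'
from h import *
o=ctrl.get_obs();print(o['opening'],o['gripper_force'],o['force'])
go([.50,.135,o['tool_pos'][2]],0);go([.50,.135,.22],0);
E
```

```text
0.03449292105084103 29.965525567531586 [ 0.25324237  0.62716113 -3.50912734]
at [0.4401 0.374  0.2801] [-1.7981e+02 -1.4000e-01 -1.4900e+00] shift [ 0.0661  0.2373 -0.0006] turn [-0.18 -0.14 -1.48]
at [0.4401 0.374  0.2801] [-1.7981e+02 -1.4000e-01 -1.4900e+00] shift [0.0659 0.2375 0.0595] turn [-0.18 -0.14 -1.48]
```

Request:
jog_arm:
  plan:
    - [[0.2, 0.008, 0.03, 0, 0, 0, 0], [0.2, 0.025, 0.07, 0, 0, 0, 0], [0.2, 0.045, 0.12, 0, 0, 0, 0], [0.2, 0.065, 0.17, 0, 0, 0, 0], [0.2, 0.085, 0.22, 0, 0, 0, 0], [0.2, 0.093, 0.2425, 0, 0, 0, 0], [0.2, 0.093, 0.2425, 0.03, 0, 0, 0], [0.2, 0.093, 0.2425, 0.03, 0, 0, 0], [0.2, 0.093, 0.2425, 0.03, 0, 0, 0]]

```text
clock: 20.58
tool_pos: [0.5261, 0.1285, 0.2482]
orientation: [180.0, 0.0, -1.4]
force: [0.2, -0.5, -1.0]
opening: 0.0342
gripper_force: 30.0
```

```bash
python3 - <<'E'
from h import *
w=snap('wrist');s=snap('scene');o=w['o'];print(o['tool_pos'],o['orientation'],o['opening'])
p=o['tool_pos'];print('ring exp',proj(w,p+[-.005,0,-.117]),'spindle',proj(w,[.522,.129,.066]),'scene ring',proj(s,p+[-.005,0,-.117]),proj(s,[.522,.129,.066]))
c=np.zeros((600,800,3),'uint8')
u,v=map(int,proj(w,p+[-.005,0,-.117]));u0,v0=u-50,v-45;print('worigin',u0,v0)
c[:360,:400]=cv2.resize(w['image'][v0:v0+90,u0:u0+100],(400,360),interpolation=2)
u,v=map(int,proj(s,p+[-.005,0,-.117]));u1,v1=u-50,v-55;print('sorigin',u1,v1)
c[:600,400:800]=cv2.resize(s['image'][v1:v1+150,u1:u1+100],(400,600),interpolation=2)
cv2.imwrite('pics/f.png',c[:,:,::-1])
E
```

```text
[0.52609902 0.12854049 0.24824952] [ 1.79965633e+02  2.23982037e-03 -1.43721228e+00] 0.034185841374291995
ring exp (np.float64(314.8997440330967), np.float64(190.78392102876833)) spindle (np.float64(314.58323766381943), np.float64(176.58935559605547)) scene ring (np.float64(315.87962199705015), np.float64(212.82180542159475)) (np.float64(316.8472564021667), np.float64(237.178982342317))
worigin 264 145
sorigin 265 157
```

View pics/f.png

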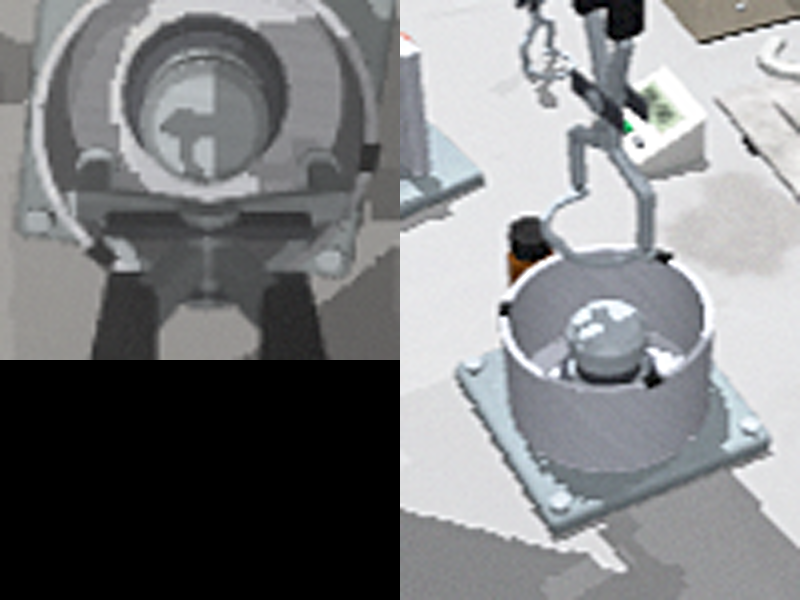

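Left, the wrist view: spindle head at about px (316,175), jaw elbows symmetric about px 315.3. Right, the scene view: the spread ring's arc is centred over the spindle at about px (316,213), close to the expected ring position. I'll now pin down the spindle axis.

```bash
python3 - <<'E'
from h import *
w=snap('wrist');s=snap('scene')
def rect(c,z,x0=.45,y0=.055,n=600,r=.00025):
    g=np.array([[proj(c,[x0+i*r,y0+j*r,z]) for j in range(n)] for i in range(n)],np.float32)
    return cv2.GaussianBlur(cv2.remap(c['image'],g[...,0],g[...,1],cv2.INTER_LINEAR),(0,0),3)
for n,c in(('w',w),('s',s)):
  for z,a,b in((.072,.0485,.0515),(.072,.0525,.0555),(.066,.0155,.0175),(.061,.019,.0215),(.032,.0245,.0275)):
    I=rect(c,z);out=[]
    for g in (I[...,1],):
      h=cv2.HoughCircles(g,cv2.HOUGH_GRADIENT,1,8,param1=40,param2=12,minRadius=int(a*4000),maxRadius=int(b*4000))
      if h is not None: out+=[(round(.45+q[1]*.00025,4),round(.055+q[0]*.00025,4),round(q[2]*.25,1)) for q in h[0][:3]]
    print(n,z,a,out)
im=s['image'].max(2)
print('scene rows');
for r in range(205,260,2):print(r,''.join(' .:-=+*#%@'[::-1][min(9,int(a)//26)] for a in im[r,280:350]))
E
```

```text
w 0.072 0.0485 [(np.float32(0.5226), np.float32(0.1286), np.float32(50.2)), (np.float32(0.5254), np.float32(0.1276), np.float32(50.5)), (np.float32(0.5234), np.float32(0.1264), np.float32(51.4))]
w 0.072 0.0525 [(np.float32(0.5229), np.float32(0.1289), np.float32(53.2)), (np.float32(0.5219), np.float32(0.1261), np.float32(52.6)), (np.float32(0.5209), np.float32(0.1284), np.float32(54.5))]
w 0.066 0.0155 [(np.float32(0.5221), np.float32(0.1289), np.float32(16.3)), (np.float32(0.5426), np.float32(0.1294), np.float32(15.6)), (np.float32(0.5356), np.float32(0.1371), np.float32(16.2))]
w 0.061 0.019 [(np.float32(0.5231), np.float32(0.1279), np.float32(21.4)), (np.float32(0.5254), np.float32(0.1286), np.float32(21.1)), (np.float32(0.5281), np.float32(0.1234), np.float32(20.8))]
w 0.032 0.0245 [(np.float32(0.5266), np.float32(0.1291), np.float32(27.1)), (np.float32(0.5256), np.float32(0.1254), np.float32(25.4)), (np.float32(0.5279), np.float32(0.1311), np.float32(24.8))]
s 0.072 0.0485 [(np.float32(0.5204), np.float32(0.1289), np.float32(49.2)), (np.float32(0.5181), np.float32(0.1276), np.f
[... 2148 characters left out ...]
===---======+++-.-: .....
243 .....     :-  =+======::::-++::==------------++=------=+++=-:=+: .....
245 .... .:...:=+   ++=:::::::-+++===--:::::-==++++:    .---=-:-++=. .....
247 .    .:....=++-  .::::::-++..+======+==++=+=+==+-      .:-=+++=:......
249 :-===-....:=++++=.  -::  =*..##+=========+*#%==*#:   .:-====++=.......
251 -:::..:....-+++=====:::.:+**==#%%########%%#=+%%@%*========+++-...:...
253 *=::.......:++===========---::--=======--:-:::+@#*=========++++=:.....
255 :*=:.......:=+++==================-=-=---==================++++=+:....
257 ..-*-......:=+++======================-===-================+++===+:...
259 ..:++-:.....-+=+=============--===-======-==-==============+++=====:..
```

```bash
python3 - <<'E'
from h import *
w=snap('wrist');s=snap('scene');p=w['o']['tool_pos'];print(p)
a=np.radians(np.arange(130,300,10))
for r in(.0225,.0265):
  for dx in(-.005,-.008): print(r,dx,[tuple(np.array(proj(s,p+[dx+r*np.cos(t),r*np.sin(t),-.117])).round(1)) for t in a])
im=s['image'].astype(int)
for r in range(207,226):print(r,im[r,296:332].max(1))
E
```

```text
[0.52615573 0.12898187 0.24873664]
0.0225 -0.005 [(np.float64(304.5), np.float64(210.9)), (np.float64(304.2), np.float64(212.2)), (np.float64(304.1), np.float64(213.5)), (np.float64(304.5), np.float64(214.8)), (np.float64(305.2), np.float64(216.0)), (np.float64(306.2), np.float64(217.2)), (np.float64(307.5), np.float64(218.1)), (np.float64(309.1), np.float64(219.0)), (np.float64(310.9), np.float64(219.6)), (np.float64(312.9), np.float64(220.0)), (np.float64(314.9), np.float64(220.2)), (np.float64(317.0), np.float64(220.1)), (np.float64(319.0), np.float64(219.8)), (np.float64(320.9), np.float64(219.3)), (np.float64(322.7), np.float64(218.6)), (np.float64(324.2), np.float64(217.7)), (np.float64(325.5), np.float64(216.6))]
0.0225 -0.008 [(np.float64(303.2), np.float64(211.5)), (np.float64(302.9), np.float64(212.8)), (np.float64(302.9), np.float64(214.1)), (np.float64(303.2), np.float64(215.4)), (np.float64(303.9), np.float64(216.6)), (np.float64(304.9), np.float64(217.8)), (np.float64(306.2), np.float64(218.8)), (np.float64(307.8), np.float64(219.6)), (np.float64(309.6), np.float64(220.
[... 3883 characters left out ...]
45 151 145 147 146 147
 149 148 152 151 162 177 178 160 130 127 131 144 151 142  85  15  11   4]
222 [ 76  58  35 148 255 255 255 225 164 150 137 135 127 127 140 149 149 155
 153 155 153 151 148 155 144 131 129 149 150 146 142 132 136 119  52  22]
223 [100 125 205 255 255 220 150 144 135 145 151 149 146 144 145 137 131 133
 136 135 133 133 134 145 141 149 152 153 153 153 154 153 153 148 145 117]
224 [147 255 255 229 166 139 131 144 142 146 147 148 149 148 147 153 156 152
 156 154 154 154 152 150 153 156 155 156 151 154 152 155 151 149 147 145]
225 [255 255 219 140 131 141 144 148 148 147 148 154 151 149 151 150 157 156
 156 160 156 159 156 156 148 152 150 157 158 150 153 150 147 149 144 143]
```

Request:
jog_arm:
  plan:
    - [[0.2, 0.0015, 0, 0.015, 0, 0, 0], [0.2, 0.0015, 0, 0.035, 0, 0, 0], [0.2, 0.0015, 0, 0.05, 0, 0, 0], [0.2, 0.0015, 0, 0.054, 0, 0, 0], [0.2, 0.0015, 0, 0.054, 0, 0, 0], [0.2, 0.0015, 0, 0.054, 0, 0, 0]]

```text
clock: 21.62
tool_pos: [0.5278, 0.1286, 0.1946]
orientation: [-180.0, -0.1, -1.5]
force: [-0.5, -0.9, -3.0]
opening: 0.0344
gripper_force: 30.0
```

```bash
python3 - <<'E'
from h import *
w=snap('wrist');s=snap('scene');p=w['o']['tool_pos'];print(p,w['o']['force'])
print(proj(s,p+[-.0055,0,-.117]),proj(s,[.522,.1287,.066]),proj(w,p+[-.0055,0,-.117]),proj(w,[.522,.1287,.066]))
im=s['image'].max(2);print('scene cols 285-350')
for r in range(214,254):print(r,''.join(' .:-=+*#%@'[::-1][min(9,int(a)//26)] for a in im[r,285:350]))
im=w['image'].max(2);print('wrist cols 270-360')
for r in range(140,225,2):print(r,''.join(' .:-=+*#%@'[::-1][min(9,int(a)//26)] for a in im[r,265:365]))
E
```

```text
[0.52783385 0.12862311 0.19464808] [-0.4963619  -0.87186008 -3.02072661]
(np.float64(316.9669720995149), np.float64(232.96890684461073)) (np.float64(316.93449123514625), np.float64(237.26033448051635)) (np.float64(315.0385019467603), np.float64(191.36517065882762)) (np.float64(314.9973153284763), np.float64(188.87439441653035))
scene cols 285-350
214 . ..  .=%%#######-     :+=++++++++=+-. ..........:::::::::....:..
215 .  .  .*%#%######*.    .====..-=++++=. ...........:.:::::...:..::
216 ...   :*%#######%*.    :=+==.   .==-=-. ........:::.::::::....:::
217 .. .. .=@%####%%@*.    .=++=.   .==:--. .........:.:::::...:..:::
218   .   .=@@%@%%%@@*.  . :=++-      ----:  ..   ....::.:...::::::::
219 ....   -@%@%%@%@@#:     -++-...::.-=--=.    --. ..::::...:::::.::
220 .     .+%%%%%@@@@%-    .++===-===-=+=:--..  %#**:...:::.::::::::.
221 ....  :=+@@@@@@@=   .--=++=+====---=+--=---+@@@%:.....:::::::::..
222 ...   .+=+**#%=   .-====++=+=--===--==:-====+%@   ......:::::::::
223  .    .+*+++=.  .======..==--=-====-=+-:::-===+=    ......::::.::
224       .+***=  .-=======..**=-----=---=+-::--=-=
[... 5882 characters left out ...]
*+==***#####***********#########*#*******#####******#*#**##*++++*=====
214 ------=*=:::*************#########*#####************#######*#########%%%%%%##*##****##***++++**=====
216 +=====++==-:-=***********###%#%%#%####************++**##############%%%%%%%%#*****####**++++++=====+
218 =+==++==+++=-:-=********##%%%%%%%%%%%#********###################%%%%%%%%%%%%#*#*#*#*++++=++********
220 =============--:-*******##%%#%%%%%%%%##******##*++++*****########%%%%%%%%%%%%##**##*+++*************
222 ===============--=*###**#%%%%%%%%%%%%##********************#####%%%%%%%%%%%%%%#***+++==+************
224 ================+#######%%%%%%%%#%#%%##**********************#*#%%%%%%%%%%%%%%#+++++=-=++***********
```

Request:
jog_arm:
  plan:
    - [[0.2, 0, 0, 0.004, 0, 0, 0], [0.2, 0, 0, 0.008, 0, 0, 0], [0.2, 0, 0, 0.012, 0, 0, 0], [0.2, 0, 0, 0.014, 0, 0, 0], [0.2, 0, 0, 0.014, 0, 0, 0]]

```text
clock: 22.35
tool_pos: [0.5273, 0.1284, 0.1798]
orientation: [180.0, 0.0, -1.5]
force: [0.7, 0.7, -3.1]
opening: 0.0343
gripper_force: 30.0
```

Request:
jog_arm:
  plan:
    - [[0.2, 0, 0, 0.003, 0, 0, 0], [0.2, 0, 0, 0.006, 0, 0, 0], [0.2, 0, 0, 0.006, 0, 0, 0]]

```text
clock: 22.72
tool_pos: [0.5272, 0.1283, 0.1736]
orientation: [180.0, 0.0, -1.5]
force: [-0.1, -0.2, -2.9]
opening: 0.0343
gripper_force: 30.0
```

Request:
jog_arm:
  plan:
    - [[0.2, 0, 0, 0.003, 0, 0, 0], [0.2, 0, 0, 0.006, 0, 0, 0], [0.2, 0, 0, 0.008, 0, 0, 0], [0.2, 0, 0, 0.008, 0, 0, 0]]

```text
clock: 23.22
tool_pos: [0.5272, 0.1283, 0.1658]
orientation: [180.0, 0.0, -1.5]
force: [0.4, 0.7, -2.5]
opening: 0.0346
gripper_force: 30.0
```

Request:
jog_arm:
  plan:
    - [[0.2, 0, 0, 0.003, 0, 0, 0], [0.2, 0, 0, 0.006, 0, 0, 0], [0.2, 0, 0, 0.006, 0, 0, 0], [0.2, 0, 0, 0.006, 0, 0, 0]]

```text
clock: 23.72
tool_pos: [0.5274, 0.1284, 0.16]
orientation: [180.0, 0.0, -1.5]
force: [0.3, 0.0, -1.9]
opening: 0.0347
gripper_force: 30.0
```

```bash
python3 - <<'E'
from h import *
o=ctrl.get_obs();print(o['tool_pos'],o['force'],o['opening'],o['gripper_force']);print(ctrl.close_job())
E
```

```text
[0.52739783 0.12842084 0.15996422] [ 0.30791381  0.04654818 -1.88802774] 0.03467259502298503 29.96569812297821
the job is handed in; nothing more can be done
None
```

The job is handed in at about 24 s on the clock. The lid lies flat, knob up, near x 0.47, y -0.08. The pliers are held squeezed at 30 N, with the spread ring at groove level round the spindle. The ring's final height and centring come from the arm's readings and the lack of contact on the way down, not from a last picture.

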